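# Snap the cap onto the can that has just been weighed

## Robot

A 6-joint arm with a two-finger parallel gripper is mounted at the origin on the work surface. World frame = base frame: x ahead of the robot, y to its left, z up, the work surface at z = 0. Lengths are in m, angles in rad, forces in N, time in s.
With the tool pointing down it reaches from about 0.375 to 0.975 m from the base axis. Payload 3.8 kg.
Tool frame: the origin (TCP) lies on the mounting face of the last link; the fingertips stand 173 mm ahead of it and the grasp point (between the pads) lies 155 mm ahead of it; x points along the fingers, y is the direction in which the jaws open and shut, and the axes are right-handed (so a half turn about x gives the same grasp; the last joint's range is limited). The gripper opens to 85 mm and grips with 20 to 120 N. Pads are 22 mm wide; open, the fingers measure 114 mm over their backs; the gripper's body (76 mm by 85 mm) begins 54 mm behind the grasp point. The pads swing forward as they close: fully open they stand 13 mm farther back than shut.
Start: joints at [-1.173, 0.264, 1.604, -0, 1.274, -0.037], TCP at [0.284, -0.612, 0.405] pointing down, gripper open.
Joint ranges: [-2.63, 2.63], [-0.94, 2.18], [0.31, 2.57], [-1.31, 4.45], [0, 2.66], [-2.55, 2.55]. Speed limits (rad/s): [2.57, 2.57, 3.14, 3.14, 3.14, 3.14].

## Interface

Orientations are given as [roll, pitch, yaw] about the fixed x, y, z axes, in that order (R = Rz(yaw) Ry(pitch) Rx(roll)).
In Python, from cell import robot, claw, planner, viewer gives the robot as it stands. Calls block until the motion is done:
- robot.move_to(position, orientation): joint-space move of the TCP to a pose.
- robot.servo_line(position, v=0.15, ori=None): straight line of the TCP; ori=None keeps the orientation; v is the mean speed in m/s.
- robot.goto_joints(angles): joint-space move.
- claw.set_gripper(opening, grip_force=None): finger opening in m; grip_force is the grip in N (None keeps the last); returns when the fingers have stopped.
- robot.hold(seconds).
- planner.solve_ik(position, orientation): joint angles nearest the present ones, or None.
- viewer.get_image(name): name is "scene" or "top" or "wrist"; returns the picture (384x512x3 uint8, red, green, blue); there is no depth.
- viewer.camera_model(name): a dict with "mtx" (3x3 intrinsics, pixels), "world_from_camera" (4x4, takes a point from camera to world coordinates). Camera axes: x right, y up, looking along -z (the intrinsics and any distortion apply to the point x, -y, -z); pixel columns grow to the right and rows downward; lengths in m; the calibration is good to about 2 mm. A picture is of the moment at which its call begins: read the wrist's pose just before it. camera_model takes no time and is no camera call; for the wrist camera it gives the pose at the moment of the call.
A pose or a line that the arm cannot do raises robot.PlanningError and nothing moves.
- robot.job_done(): hands the job in, once; it reports no verdict.
Readings, each from a call of its own:
- robot.current_time_s(): time.
- robot.current_joint_pos(): joint angles.
- robot.current_dq(): joint speeds.
- robot.current_joint_efforts(): joint torques, N m.
- robot.current_position(): TCP position.
- robot.current_eef_rot(): TCP orientation.
- robot.current_force(): force on the tool from outside, world axes, zero at the start.
- robot.current_moment(): the same for the moment, N m.
- robot.current_opening(): finger opening in m.
Only numpy, scipy, OpenCV 4.12 (cv2) and the standard library are available. Lean on these libraries where they do the work, as an engineer would, in place of code of your own. Each camera call takes 0.05 s, during which the arm holds its last target. There are 200 camera calls.

## Task

Two open paint containers, a black tin and a blue can, stand ready: one on the round steel scale, the other on the wooden block. Pick up the loose red snap cap, push it straight down onto the white neck of the one that stands on the scale until it clicks and sits home, and keep pressing: finish while your gripper is still pushing the cap down firmly, about as hard as the click took, so that the rubber seal under it stays well squeezed. Leave the other container open and everything else where it stands.

Things in the scene. Friction and masses are not known exactly. Their poses are not given: they have to be found in the camera images.
- cap: red plastic snap cap, 20 to 40 g, upright on the table: round skirt 44 mm wide, 29 mm high, and on it a round boss to grip, 24 mm wide, from 29 to 54 mm height. Fingertips can push on the flat ring of the skirt's top around the boss. Hollow below: mouth 31 mm wide, ceiling 25 mm up. Origin at the centre of its underside, z up through the boss.
- cap_top (a point): centre of the boss's top, 54 mm above the cap's underside. Pushed over a neck, the cap meets the catches with its underside about 12 mm above the seal, needs about 10 N some 2 mm lower, then clicks: from 7 mm the resistance is gone and the catches even pull it down onto the rubber seal, which then pushes back.
- scale: round weighing scale, steel pan 166 mm wide with its top 45 mm above the table, black foot, small black and green display on a yellow post (its top about 115 mm above the table) on its far side. Origin at the centre of its underside, below the pan's middle; z up. Fixed. The container to be closed stands on the middle of the pan.
- riser: square plywood block 140 x 140 x 45 mm on which the other container stands; origin at the centre of its underside. Fixed.
- black_tin: black box-shaped tin 100 x 75 mm, 115 mm tall without the neck, steel top; origin at the centre of its underside, z up. On top, in the middle, a white snap neck (see the seat point). Fixed, does not move when pushed.
- black_tin_seat (a point): centre of the top face of the black tin's unsqueezed rubber seal, 127 mm above the black tin's underside; the cap's origin comes here when it is home. Seal: flat black rubber ring, 41 mm wide, on a white collar, 12 mm above the container's top. Neck: 26 mm wide, 20 mm above the seal, its last 6 mm tapering to 16 mm, with four sprung round catches standing out to 35 mm across
- black_tin_seal (a joint): how far the black tin's rubber seal is squeezed down, in m: 0 free, 0.004 at most, 1 mm for every 3 N; a cap that is on but not pressed squeezes it by no more than about 0.5 mm
- blue_can: light blue round can 92 mm wide with a loop handle on one side, 115 mm tall without the neck; origin at the centre of its underside, z up. On top, in the middle, a white snap neck (see the seat point). Fixed, does not move when pushed.
- blue_can_seat (a point): centre of the top face of the blue can's unsqueezed rubber seal, 127 mm above the blue can's underside; the cap's origin comes here when it is home. Seal: flat black rubber ring, 41 mm wide, on a white collar, 12 mm above the container's top. Neck: 26 mm wide, 20 mm above the seal, its last 6 mm tapering to 16 mm, with four sprung round catches standing out to 35 mm across
- blue_can_seal (a joint): how far the blue can's rubber seal is squeezed down, in m: 0 free, 0.004 at most, 1 mm for every 3 N; a cap that is on but not pressed squeezes it by no more than about 0.5 mm
- mixing_cup: white plastic mixing cup, 68 mm wide at the rim, 90 mm tall; origin at the centre of its underside. Leave it alone.
- tape_roll: yellow roll of tape, 90 mm across, 25 mm high, lying flat; origin at the centre of its underside. Leave it alone.
- spatula: steel stirring spatula with wooden handle, 200 mm long, lying flat on the table; origin under its middle. Leave it alone.
- screwdriver: red-handled screwdriver, 200 mm long, lying on the table; origin under its middle. Leave it alone.
- tint_bottle: white tint bottle with blue label and orange cap, 50 mm wide, 130 mm tall; origin at the centre of its underside. Leave it alone.
- varnish_jar: amber jar with a steel lid, 70 mm wide, 90 mm tall; origin at the centre of its underside. Leave it alone.
- sanding_block: cork sanding block 110 x 65 x 30 mm; origin at the centre of its underside. Leave it alone.
Things that resemble listed ones, but are neither listed nor needed, are in the scene too. There is more than one size of the cap; the job needs the largest.

How it is judged:
On the way, in this order (a step that is already met when the one before it is completed fails the run):
1. the cap is picked up, at least 60 mm above the table (height (world z) of cap above 0.06 m and contact force between the fingers and cap above 0.5 N), for 0.2 s.
2. the cap has clicked home on the neck of the container on the scale (((horizontal distance between black_tin and scale below 0.04 m and horizontal distance between cap and black_tin_seat below 0.0035 m and z of cap in the frame of black_tin_seat below 0.002 m and angle between cap's own z axis and vertical below 0.08 rad) or (horizontal distance between blue_can and scale below 0.04 m and horizontal distance between cap and blue_can_seat below 0.0035 m and z of cap in the frame of blue_can_seat below 0.002 m and angle between cap's own z axis and vertical below 0.08 rad))), for 0.1 s.
At the end, for the whole second after the job is handed in: the cap sits on the container that stands on the scale (within 3.5 mm of the neck's axis, upright within 0.08 rad, its underside at least 1 mm below the top of the unsqueezed seal), the fingers are on the cap, and the seal is squeezed by more than 2 mm (about 6 N) (((horizontal distance between black_tin and scale below 0.04 m and horizontal distance between cap and black_tin_seat below 0.0035 m and z of cap in the frame of black_tin_seat below -0.001 m and angle between cap's own z axis and vertical below 0.08 rad and value of joint black_tin_seal above 0.002 m and contact force between the fingers and cap above 2 N) or (horizontal distance between blue_can and scale below 0.04 m and horizontal distance between cap and blue_can_seat below 0.0035 m and z of cap in the frame of blue_can_seat below -0.001 m and angle between cap's own z axis and vertical below 0.08 rad and value of joint blue_can_seal above 0.002 m and contact force between the fingers and cap above 2 N))); the arm keeps its last pose, push and grip.
It fails at once if the cap was pushed onto the container on the wooden block ((horizontal distance between black_tin and riser below 0.04 m and horizontal distance between cap and black_tin_seat below 0.0035 m and z of cap in the frame of black_tin_seat below 0.002 m and angle between cap's own z axis and vertical below 0.08 rad) or (horizontal distance between blue_can and riser below 0.04 m and horizontal distance between cap and blue_can_seat below 0.0035 m and z of cap in the frame of blue_can_seat below 0.002 m and angle between cap's own z axis and vertical below 0.08 rad)).
It fails at once if a bystander was moved by more than 30 mm (distance of any of mixing_cup, tape_roll, spatula, screwdriver, tint_bottle, varnish_jar, sanding_block from where it was at the start of the episode above 0.03 m).
It also fails if it takes over 58 s, if anything falls off the work surface, if the arm or the gripper's body presses on something with over 40 N, if the wrist force passes 120 N, or if a joint passes its speed limit or range.

## Working session

There is one attempt and no reset: what is moved stays moved. The work goes in short steps, each a Python script; the robot and the scene stay as the last script left them, time stands still between calls to the robot, and variables do not carry over. Pictures are saved under pics/ and viewed, about 8 in all and at most 12, crops included, and the job is handed in when it is done.

```bash
mkdir -p pics && ls && python3 - <<'E'
from cell import robot, viewer
import cv2, numpy as np
for n in ("top","scene"):
    im=viewer.get_image(n); cv2.imwrite(f"pics/{n}0.png",im[...,::-1])
    m=viewer.camera_model(n); print(n,np.round(m["mtx"],1).tolist(),np.round(m["world_from_camera"],3).tolist(),[k for k in m])
print(robot.current_time_s(),robot.current_eef_rot(),robot.current_force())
a=cv2.imread("pics/top0.png");b=cv2.imread("pics/scene0.png")
cv2.imwrite("pics/top0x.png",cv2.resize(a,(800,600),interpolation=cv2.INTER_CUBIC))
cv2.imwrite("pics/scene0x.png",cv2.resize(b,(800,600),interpolation=cv2.INTER_CUBIC))
E
```

```text
pics
top [[443.9, 0.0, 255.4], [0.0, 443.9, 193.6], [0.0, 0.0, 1.0]] [[0.001, 0.996, -0.089, 0.415], [-1.0, 0.002, 0.007, -0.01], [0.007, 0.089, 0.996, 1.545], [0.0, 0.0, 0.0, 1.0]] ['mtx', 'world_from_camera']
scene [[378.3, 0.0, 255.9], [0.0, 378.3, 188.4], [0.0, 0.0, 1.0]] [[-0.638, -0.529, 0.559, 1.153], [0.769, -0.459, 0.445, 0.497], [0.021, 0.714, 0.7, 0.898], [0.0, 0.0, 0.0, 1.0]] ['mtx', 'world_from_camera']
0.1 [-1.59874587  1.56875405  1.97764009] [-0.47110973 -0.27116314  1.36660957]
```

View pics/top0x.png

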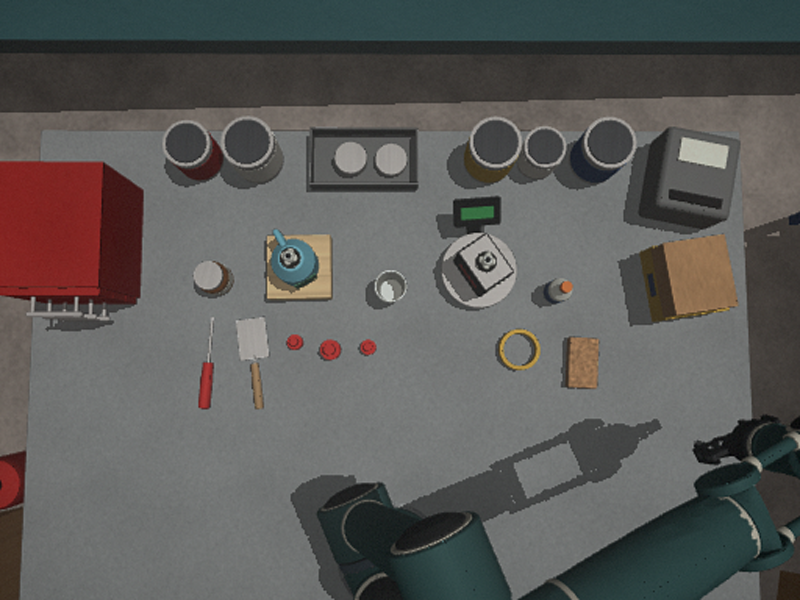

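View pics/scene0x.png

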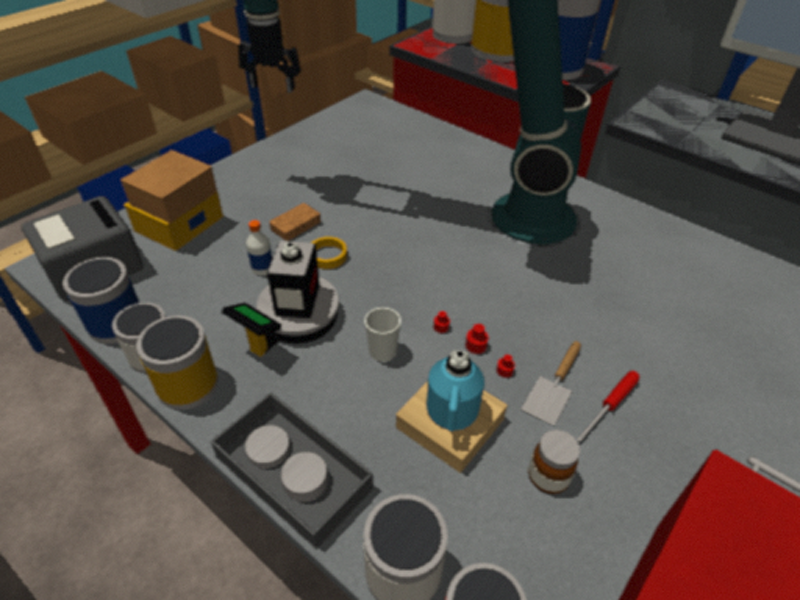

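Candidates for the cap in the top view (800x600 px): small red caps at (295,342) and (368,347), a larger one at (330,349), and the red screwdriver handle at (206,385). I choose the middle, largest one. The black tin stands on the scale, neck at (487,260) in top and (290,249) in scene. The blue can is on the block.

```bash
cat > h.py <<'E'
from cell import robot, claw, planner, viewer
import cv2, numpy as np
from scipy.spatial.transform import Rotation as Ro
def ori(yx):  # tool down, jaws along angle yx in world xy
    y=np.array([np.cos(yx),np.sin(yx),0]); x=np.array([0,0,-1.])
    return Ro.from_matrix(np.c_[x,y,np.cross(x,y)]).as_euler('xyz')
def ray(m,uv):
    T=m["world_from_camera"]; p=np.linalg.inv(m["mtx"])@[uv[0],uv[1],1]
    return T[:3,3], T[:3,:3]@[p[0],-p[1],-p[2]]
def onplane(m,uv,z):
    o,d=ray(m,uv); return o+d*(z-o[2])/d[2]
def proj(m,P):
    T=m["world_from_camera"]; c=T[:3,:3].T@(np.asarray(P)-T[:3,3]); q=m["mtx"]@[c[0],-c[1],-c[2]]
    return q[:2]/q[2]
def tri(rays):
    A=np.zeros((3,3));b=np.zeros(3)
    for o,d in rays:
        d=d/np.linalg.norm(d);P=np.eye(3)-np.outer(d,d);A+=P;b+=P@o
    X=np.linalg.solve(A,b); return X,[np.linalg.norm(np.cross(X-o,d/np.linalg.norm(d))) for o,d in rays]
def shot(n,f):
    m=viewer.camera_model(n); im=viewer.get_image(n)[...,::-1].copy(); cv2.imwrite("pics/"+f,im); return m,im
def redblobs(im,amin=30):
    h=cv2.cvtColor(im,cv2.COLOR_BGR2HSV)
    k=(((h[...,0]<8)|(h[...,0]>172))&(h[...,1]>130)&(h[...,2]>50)).astype(np.uint8)
    n,l,s,c=cv2.connectedComponentsWithStats(k)
    return [(c[i].round(1),s[i].tolist()) for i in range(1,n) if s[i,4]>amin]
E
python3 - <<'E'
from h import *
mt,ms=viewer.camera_model("top"),viewer.camera_model("scene")
for n in("top","scene"): print([(c.tolist(),s[4]) for c,s in redblobs(cv2.imread(f"pics/{n}0.png"))])
s=1.5625
print("cap",onplane(mt,(330/s,349/s),.035), tri([ray(mt,(330/s,349/s)),ray(ms,(478/s,337/s))]))
for z in(.192,): print("neck",onplane(mt,(487/s,260/s),z))
print(tri([ray(mt,(487/s,260/s)),ray(ms,(290/s,249/s))]))
T=viewer.camera_model("wrist"); print(np.round(T["mtx"],1).tolist())
R=Ro.from_euler('xyz',robot.current_eef_rot()).as_matrix()
W=T["world_from_camera"]; print(np.round(R.T@(W[:3,3]-robot.current_position()),3), np.round(R.T@W[:3,:3],3).tolist())
for a in(0,np.pi,np.pi/2,-np.pi/2):
  for p in([.51,.0746,.36],[.675,-.207,.5]): print(a,p,planner.solve_ik(p,ori(a)))
E
```

```text
[([136.0, 101.8], 109), ([43.7, 148.4], 7735), ([188.4, 218.6], 76), ([235.1, 221.8], 70), ([210.9, 223.5], 129), ([131.3, 246.3], 201), ([7.1, 306.9], 492)]
[([271.1, 28.4], 367), ([292.3, 65.4], 2306), ([319.9, 47.5], 248), ([379.2, 81.1], 482), ([282.4, 205.9], 111), ([305.0, 216.7], 213), ([71.4, 254.0], 980), ([323.3, 233.9], 129), ([397.6, 249.2], 255), ([463.0, 345.6], 7613)]
cap [0.44809725 0.12877256 0.035     ] (array([0.44677297, 0.13254668, 0.02274546]), [np.float64(0.0030810795861839686), np.float64(0.0030810795861840397)])
neck [ 0.62007864 -0.19327228  0.192     ]
(array([ 0.62088945, -0.1937924 ,  0.17944602]), [np.float64(0.0015745734289798379), np.float64(0.001574573428979817)])
[[275.4, 0.0, 254.3], [0.0, 275.4, 193.1], [0.0, 0.0, 1.0]]
[ 0.032  0.001 -0.076] [[0.0, 0.297, -0.955], [1.0, 0.0, 0.001], [0.0, -0.955, -0.297]]
0 [0.51, 0.0746, 0.36] [ 9.69162050e-02 -5.43407691e-03  1.99108577e+00 -4.44089210e-16
  1.15594096e+00  9.69162050e-02]
0 [0.675, -0.207, 0.5] [-0.33283682  0.28428218  1.40612087  0.          1.4511896  -0.33283682]
3.141592653589793 [0.51, 0.0746, 0.36] None
3.141592653589793 [0.675, -0.207, 0.5] None
1.5707963267948966 [0.51, 0.0746, 0.36] [ 9.69162050e-02 -5.43407691e-03  1.99108577e+00 -4.44089210e-16
  1.15594096e+00 -1.47388012e+00]
1.5707963267948966 [0.675, -0.207, 0.5] [-0.33283682  0.28428218  1.40612087  0.          1.4511896  -1.90363314]
-1.5707963267948966 [0.51, 0.0746, 0.36] [ 9.69162050e-02 -5.43407691e-03  1.99108577e+00 -4.44089210e-16
  1.15594096e+00  1.66771253e+00]
-1.5707963267948966 [0.675, -0.207, 0.5] [-0.33283682  0.28428218  1.40612087  0.          1.4511896   1.23795951]<sys>:0: UserWarning: Gimbal lock detected. Setting third angle to zero since it is not possible to uniquely determine all angles.
```

```bash
python3 -W ignore - <<'E'
from h import *
p=[.4475,.1305,.34]; robot.move_to(p,ori(0))
m,im=shot("wrist","w_cap.png"); print(robot.current_time_s(),robot.current_position(),robot.current_opening())
for c,s in redblobs(im): print(c,s,onplane(m,c,.035).round(4))
print("expected pixel",proj(m,[*p[:2],.035]))
E
```

```text
2.8417 [0.44787696 0.13001641 0.34010959] 0.08539399975338888
[272.  101.2] [256, 84, 33, 35, 925] [0.4652 0.211  0.035 ]
[255. 178.] [235, 156, 41, 45, 1430] [0.4491 0.1365 0.035 ]
[259.9 244.6] [246, 228, 29, 35, 781] [0.4545 0.0608 0.035 ]
expected pixel [253.4475542  183.64710518]
```

View pics/w_cap.png

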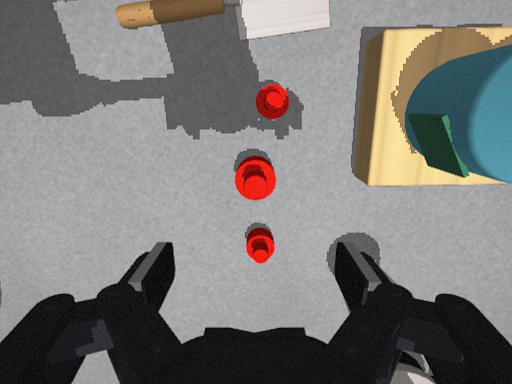

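Wrist view: three red caps at (272,101), (255,178) and (260,245). The widths are 33, 41 and 29 px, so the middle one is the 44 mm cap. Next I'll refine its y and x from its outline edges, then look at the neck in the same tool orientation.

```bash
python3 -W ignore - <<'E'
from h import *
from scipy.optimize import least_squares
m=viewer.camera_model("wrist")
def cyl(x,y,z0=0):
    a=np.linspace(0,2*np.pi,90)
    return np.array([proj(m,[x+r*np.cos(t),y+r*np.sin(t),z0+z]) for r,z in((.022,0),(.022,.029),(.012,.054)) for t in a])
def f(q):
    u=cyl(*q); return [u[:,0].min()-235,u[:,0].max()-276,u[:,1].min()-156,u[:,1].max()-201]
s=least_squares(f,[.449,.133],diff_step=1e-4); print("cap",s.x,s.fun.round(2))
p=[.62,-.195,.46]; robot.move_to(p,ori(0))
m,im=shot("wrist","w_neck.png"); print(robot.current_time_s(),robot.current_position())
print("expected neck tip",proj(m,[.6205,-.1935,.192]))
c=proj(m,[.6205,-.1935,.18]).astype(int); k=im[max(c[1]-90,0):c[1]+90,c[0]-120:c[0]+120]; print("crop origin",c[0]-120,max(c[1]-90,0))
cv2.imwrite("pics/w_neckc.png",cv2.resize(k,None,fx=3.3,fy=3.3,interpolation=cv2.INTER_CUBIC))
E
```

```text
cap [0.44959765 0.13137367] [-0.48  0.48 -0.16  0.18]
4.3333 [ 0.61980019 -0.19357352  0.45938915]
expected neck tip [254.993212   195.19601788]
crop origin 134 101
```

View pics/w_neckc.png

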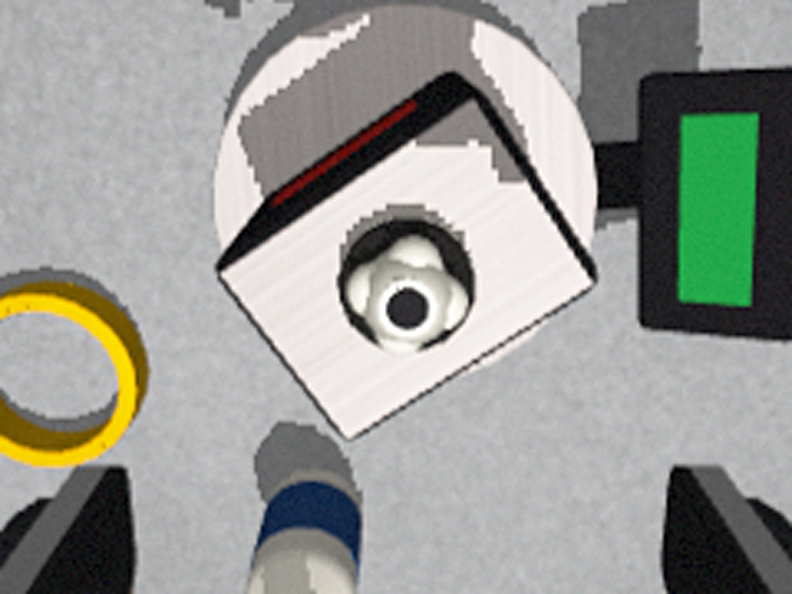

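Crop: the neck's open tip is centred at full-image pixel (257.3,194.3) and the seal ring at about (257.0,187.4), on the black tin on the scale pan. Now grasp the cap.

```bash
python3 -W ignore - <<'E'
from h import *
m=viewer.camera_model("wrist"); print("neck",onplane(m,(257.3,194.3),.192),onplane(m,(257,187.4),.172)); 
robot.hold(.1); print([robot.current_position().round(4).tolist() for _ in range(2)])
c=[.4496,.1313]
robot.move_to([*c,.30],ori(0)); claw.set_gripper(.05,40)
print(robot.current_position(),robot.current_opening())
m,im=shot("wrist","w_cap2.png")
for b,s in redblobs(im): print(b,s)
robot.servo_line([*c,.2045],v=.1); robot.hold(.2); print(robot.current_position(),robot.current_force())
claw.set_gripper(0,40); print("open",robot.current_opening(),robot.current_force())
shot("wrist","w_grip.png"); print(robot.current_time_s())
E
```

```text
neck [ 0.6225869  -0.19242099  0.192     ] [ 0.62246123 -0.19170423  0.172     ]
[[0.6199, -0.1935, 0.4596], [0.6199, -0.1935, 0.4596]]
[0.44980025 0.13107984 0.30003705] 0.04992475681446406
[273.  101.5] [254, 81, 39, 41, 1248]
[253.2 189.4] [230, 164, 48, 51, 1902]
[258.8 264. ] [243, 244, 33, 43, 1059]
[0.44999815 0.13140145 0.20521219] [-0.49835043  0.26362134  0.21637487]
open 0.022463039515329297 [-0.91928399  0.96566519  4.08683138]
8.125
```

View pics/w_grip.png

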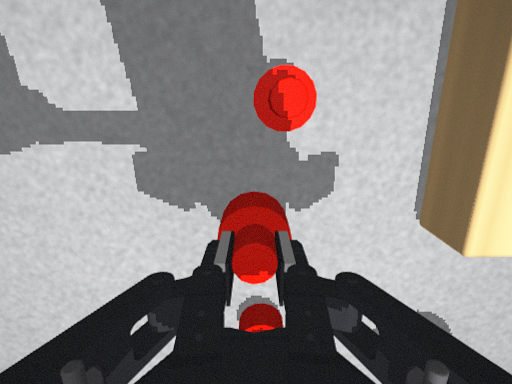

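Gripped: the cap boss sits between the pads at (255,255), opening 22.5 mm. Lift it and measure the cap in hand with the same camera.

```bash
python3 -W ignore - <<'E'
from h import *
from scipy.optimize import least_squares
robot.servo_line([.4496,.1313,.44],v=.15); robot.hold(.3)
print(robot.current_force(),robot.current_opening())
n=[.6225,-.192]
robot.move_to([*n,.44],ori(0)); robot.hold(.2)
P=robot.current_position(); print("tcp",P)
m,im=shot("wrist","w_hand.png")
B=[s for c,s in redblobs(im,100)]; print(B)
sk=max(B,key=lambda s:s[2]); z0=P[2]-.2055
# skirt: left/right extremes and top row (far rim of underside)
a=np.linspace(0,2*np.pi,180)
def f(q):
    u=np.array([proj(m,[q[0]+.022*np.cos(t),q[1]+.022*np.sin(t),z0+z]) for z in(0,.029) for t in a])
    return [u[:,0].min()-sk[0],u[:,0].max()-sk[0]-sk[2],u[:,1].min()-sk[1]]
s=least_squares(f,P[:2],diff_step=1e-4); print("cap in hand",s.x,s.fun.round(2),"rel tcp",s.x-P[:2], robot.current_time_s())
m2,im2=shot("scene","s_hand.png"); c=proj(m2,[*n,.2]).astype(int); print(c)
k=im2[c[1]-60:c[1]+60,c[0]-60:c[0]+60]
cv2.imwrite("pics/hand.png",np.hstack([cv2.resize(im[120:384,120:392],(400,388)),cv2.resize(k,(388,388),interpolation=cv2.INTER_CUBIC)]))
E
```

```text
[ 0.27841326 -0.22949597 -0.94655953] 0.023118706882995065
tcp [ 0.62246926 -0.19055874  0.44048895]
[[211, 135, 47, 35, 210], [218, 192, 74, 92, 4338]]
cap in hand [ 0.62344542 -0.1906728 ] [-0.75  0.75  0.07] rel tcp [ 0.00097616 -0.00011406] 11.7667
[184 154]
```

View pics/hand.png

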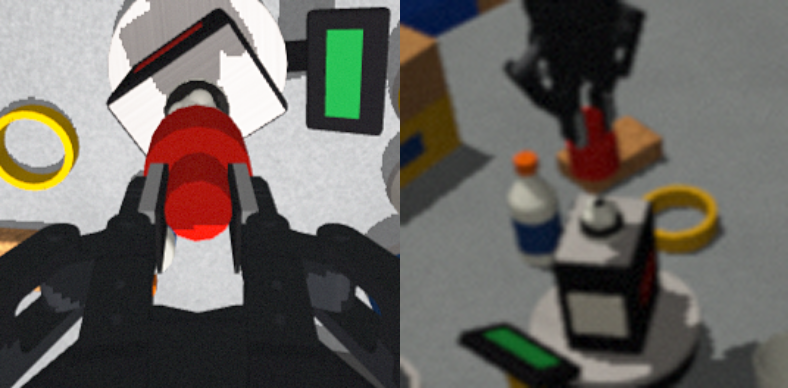

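The cap hangs upright in hand, about 1 mm +x and 1.4 mm +y of the neck (which is partly hidden at wrist crop (197,97)). Correct for that, then descend watching the force.

```bash
python3 -W ignore - <<'E'
from h import *
x,y=.6215,-.1933
robot.servo_line([x,y,.42],v=.08); robot.hold(.2)
P=robot.current_position(); print(P)
x+=.6215-P[0]; y+=-.1919-P[1]
robot.servo_line([x,y,.398],v=.05); robot.hold(.2); print(robot.current_position(),robot.current_force())
z=.398
while z>.3855:
    z-=.0015; robot.servo_line([x,y,z],v=.03); robot.hold(.1)
    F=robot.current_force(); print(round(z,4),robot.current_position().round(4),F.round(1),robot.current_moment().round(2))
    if F[2]>14 or np.hypot(*F[:2])>6: break
print(robot.current_time_s(),x,y,z,robot.current_opening())
m,im=shot("scene","s_on.png"); c=[184,154]
m3,im3=shot("wrist","w_on.png")
k=im[c[1]-60:c[1]+60,c[0]-60:c[0]+60]
cv2.imwrite("pics/on.png",np.hstack([cv2.resize(im3[120:384,120:392],(400,388)),cv2.resize(k,(388,388),interpolation=cv2.INTER_CUBIC)]))
E
```

```text
[ 0.62163885 -0.19343644  0.4203721 ]
[ 0.62150806 -0.19181624  0.39849325] [ 0.59845012 -0.95119527 -0.13639932]
0.3965 [ 0.6213 -0.1918  0.3965] [-0.3 -0.1  0.1] [-0.01 -0.04 -0.01]
0.395 [ 0.6213 -0.1918  0.3949] [ 0.4 -0.9  0.2] [ 0.05 -0.02  0.01]
0.3935 [ 0.6213 -0.1918  0.3935] [-0.6 -0.2 -0.3] [ 0.03 -0.02  0.01]
0.392 [ 0.6213 -0.1918  0.392 ] [ 0.1 -0.8 -1.3] [-0.06 -0.07  0.04]
0.3905 [ 0.6214 -0.1919  0.3906] [-0.5 -0.1  0. ] [-0.11 -0.07 -0.03]
0.389 [ 0.6216 -0.1921  0.3895] [ 1.3 -3.2  2.3] [-0.47 -0.3  -0.01]
0.3875 [ 0.6218 -0.1922  0.3886] [ 1.2 -3.6  4.2] [-0.73 -0.32 -0.06]
0.386 [ 0.6218 -0.1922  0.388 ] [ 0.5 -3.   8.1] [-0.64 -0.13  0.03]
0.3845 [ 0.6219 -0.1921  0.3871] [ 0.4 -3.  10.6] [-0.52 -0.06  0.05]
16.3583 0.6213611517236259 -0.19176355539938114 0.3845 0.02247270396127994
```

View pics/on.png

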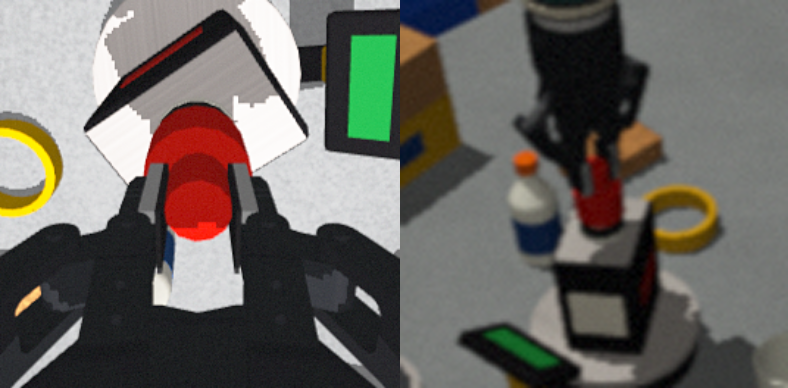

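On the catches, aligned and upright, with about 10 N. The side force (-3 N in y) suggests shifting about 0.7 mm to -y. Then go on through the click and press.

```bash
python3 -W ignore - <<'E'
from h import *
x,y,z=.6214,-.1925,.3845
while z>.366:
    z-=.0015; robot.servo_line([x,y,z],v=.03); robot.hold(.12)
    F=np.mean([robot.current_force() for _ in range(3)],0); P=robot.current_position(); print(round(z,4),P.round(4),F.round(1),robot.current_moment().round(2))
    if F[2]>20 or (P[2]<.3765 and F[2]>10.5): break
robot.hold(.5); print(robot.current_time_s(),robot.current_position(),robot.current_force(),robot.current_opening())
m,im=shot("scene","s_end.png"); c=[184,154]
m3,im3=shot("wrist","w_end.png")
k=im[c[1]-60:c[1]+60,c[0]-60:c[0]+60]
cv2.imwrite("pics/end.png",np.hstack([cv2.resize(im3[120:384,120:392],(400,388)),cv2.resize(k,(388,388),interpolation=cv2.INTER_CUBIC)]))
E
```

```text
0.383 [ 0.6217 -0.1926  0.3847] [ 0.2 -2.2  7.8] [-0.46 -0.06  0.02]
0.3815 [ 0.6214 -0.1925  0.3801] [ 4.4 -3.  -3.9] [-0.74 -0.87 -0.02]
0.38 [ 0.6214 -0.1927  0.3775] [ 5.  -4.7 -6.2] [-0.85 -1.    0.1 ]
0.3785 [ 0.6211 -0.1923  0.3766] [ 4.5 -3.2 -6.7] [-0.61 -0.8   0.01]
0.377 [ 0.6211 -0.1923  0.3764] [ 1.7 -2.2 -4.7] [-0.39 -0.43  0.05]
0.3755 [ 0.6212 -0.1923  0.3759] [-1.7 -0.7  1.8] [-0.13  0.17 -0.01]
0.374 [ 0.6212 -0.1924  0.375 ] [-2.5  0.5  5. ] [-0.04  0.55 -0.04]
0.3725 [ 0.6212 -0.1924  0.3742] [-3.6  0.9  7.9] [0.08 0.74 0.06]
0.371 [ 0.6212 -0.1924  0.3733] [-5.6  0.2 10.3] [ 0.12  0.91 -0.  ]
0.3695 [ 0.6212 -0.1924  0.3728] [-7.8  1.2 13.2] [ 0.22  1.13 -0.03]
20.625 [ 0.62116154 -0.19238692  0.37275763] [-6.32614157  1.81503383 13.68867624] 0.02214676298686965
```

View pics/end.png

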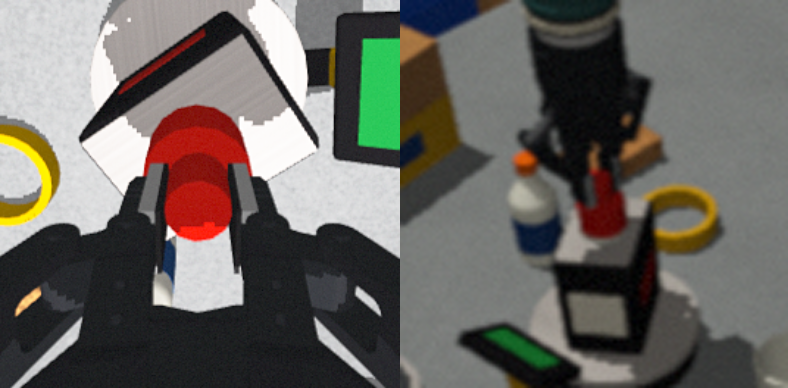

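Clicked: the force dropped to -6.7 N, then rose again on the seal, and the cap sits flush on the tin. I'll ease to about 10 N, relieve the side load, check the tilt and hand in.

```bash
python3 -W ignore - <<'E'
from h import *
robot.servo_line([.6204,-.1925,.3705],v=.02); robot.hold(.6)
F=np.mean([(robot.hold(.05),robot.current_force())[1] for _ in range(8)],0)
R=Ro.from_euler('xyz',robot.current_eef_rot()).as_matrix()
print(F.round(2),robot.current_position(),"tilt",np.arccos(-R[2,0]),robot.current_opening(),robot.current_time_s())
if 9<F[2]<14 and np.arccos(-R[2,0])<.04: robot.job_done(); print("handed in")
E
```

```text
[-3.21  1.01  9.92] [ 0.62072512 -0.19234936  0.37329914] tilt 0.002643182971861957 0.022650510343384972 21.975
the job is handed in; nothing more can be done
handed in
```

I picked up the largest red cap (the middle of three), pushed it onto the black tin on the scale until it clicked, and handed the job in at about 22 s with the gripper still pressing. No verdict is reported, so success is judged from my readings alone.

- **Click:** the downward push built to about 10.6 N at the catches. It then dropped to -6.7 N as they pulled the cap down, and rose again on the seal.
- **At hand-in:** the push was 9.9 N and the tool tilt 0.003 rad. The tool had gone about 2.5 mm below the point where the net force was zero, so I estimate about 3 mm of seal squeeze. I could not read the seal itself.
- **Disagreements:** the wrist and top cameras differed by about 2 mm on positions, so I measured the cap and the neck with the wrist camera only. A side load of about 3 N remained at the end, after I eased it from about 6 N.
- **Other objects:** I touched nothing else on purpose, and the blue can was left open. I took no final full-scene check of the bystanders.

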